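# Scrub out the tall lidded cup at the study desk

### The job

Lift the wooden lid off the tall white cup and lay it, knob up, on the cork coaster. Take the long bottle brush from its holder and scrub the inside of the tall cup with three strokes down to the bottom, drawing the brush up inside the cup between them, then stand the brush back in its holder and leave the cup open to dry. Work gently: do not drop things, knock the cup or holder about, or disturb the pen cup, the squat pot, the plant and the candlestick.

Things in the scene. Friction and masses are not known exactly. Their poses are not given: they have to be found in the camera images.
- cup: tall plain white ceramic cup, a straight cylinder 74 mm across and 130 mm high, loose, standing upright, covered by the loose lid at the start. Origin at the centre of its underside, z up. Inside: 66 mm across, floor 6 mm thick
- cup_in (a point): centre of the tall cup's inner floor, 6 mm above its underside; z up the cup's axis. The rim is 124 mm above this point
- lid: the tall cup's loose round wooden lid: disc 80 mm across, 6 mm thick, resting on the rim, with a cork plug 56 mm across, 6 mm deep below it and an upright bar knob on top: 46 mm long (lid's x), 14 mm wide (lid's y), standing 31 mm above the disc. Origin at the centre of the plug's underside, z up: disc top at 12 mm, knob from 12 to 43 mm
- brush: long bottle brush, 200 mm, standing bristles down in the brush holder. Origin (its tip) at the centre of the flat lower end, z along it towards the handle. Bristle head from 0 to 72 mm: rigid core 38 mm across, soft grey bristles (seen only, no contact) 57 mm across; steel wire stem 8 mm thick from 66 to 125 mm; round wooden handle 22 mm thick from 125 to 200 mm
- brush_grip (a point): middle of the brush's wooden handle, 172 mm above its tip, on its axis
- holder: brush holder: low open white ceramic pot, 68 mm across, 62 mm high, loose; the brush stands in it. Origin at the centre of its underside, z up. Inside: 60 mm across, floor 6 mm thick
- holder_in (a point): centre of the brush holder's inner floor, 6 mm above its underside
- coaster: flat round cork coaster fixed on the desk, 100 mm across, 5 mm thick. Origin at the centre of its underside, z up
- pencup: bystander: white ceramic pen cup, 68 mm across, 95 mm high, with three fixed pens rising to 165 mm within 30 mm of its axis. Origin at the centre of its underside
- sugarpot: bystander: squat white ceramic pot with a wooden lid that does not come off, 84 mm across, 80 mm high with its round knob. Origin at the centre of its underside
- plant: bystander: potted plant, terracotta pot 80 mm across and 75 mm high, green leaves within 46 mm of its axis up to 185 mm. Origin at the centre of its underside
- candlestick: bystander: brass candlestick with a pale candle, round foot 60 mm across, 190 mm high, at most 32 mm across above its foot. Origin at the centre of its underside

How it is judged:
By the outcome, as a careful person would: the job done as asked, in the order asked, and still so for the second after the job is handed in, with the robot touching nothing.
It also fails if it takes over 72 s, if anything falls off the work surface, if the arm or the gripper's body presses on something with over 40 N, if the wrist force passes 120 N, or if a joint passes its speed limit or range.

### The arm

A 6-joint arm with a two-finger parallel gripper is mounted at the origin on the work surface. World frame = base frame: x ahead of the robot, y to its left, z up, the work surface at z = 0. Lengths are in m, angles in rad, forces in N, time in s.
With the tool pointing down it reaches from about 0.325 to 0.75 m from the base axis. Payload 7.6 kg.
Tool frame: the origin (TCP) lies on the centre line of the jaws, within the pads' length; the fingertips stand tip_reach ahead of it and the grasp point (between the pads) lies 6 mm ahead of it (tip_reach is the distance from the TCP to the fingertips, in m); z points along the fingers, y is the line along which they close (so a half turn about z gives the same grasp; the last joint's range is limited). The gripper opens to 85 mm and grips with 20 to 120 N. Pads are 22 mm wide; open, the fingers measure 114 mm over their backs; the gripper's body (76 mm by 85 mm) begins 54 mm behind the grasp point. The pads swing forward as they close: fully open they stand 13 mm farther back than shut.
Start: joints at [-1.349, 0.052, 1.401, -0, 1.689, -0.07], TCP at [0.151, -0.503, 0.256] pointing down, gripper open.
Joint ranges: [-2.9, 2.9], [-0.91, 2.17], [0.12, 2.37], [-1.06, 4.2], [0.26, 2.73], [-2.93, 2.93]. Speed limits (rad/s): [2.57, 2.57, 3.01, 3.14, 3.14, 3.14].

### API

Orientations are given as a unit quaternion [x, y, z, w].
In Python, from plant import state, snapshot, finish_job, tip_reach gives the robot as it stands. The module is installed in compiled form; this text tells all that it offers.
- The arm moves only by the tool servo_tool, never from a script. Its argument "steps" is a list of rows, each a list of 3 entries, a list of its own where there are three numbers: the shift along the tool's x, y, z each as a share of 0.05 m, from -1 to 1, then the turn, a rotation vector about the tool's x, y, z each as a share of 4 degrees, from -1 to 1, then the opening, from -1 (shut) to 1 (fully open). In form: [[[x, y, z], [ax, ay, az], claw], ...]. A call has 1 to 8 rows; each row shifts and turns the commanded pose from where the row before left it, along the tool's axes as they then stand; what a row does not reach is not made up. A row lasts 1/8 s, in which the tool goes at most 62.5 mm and 10.7 degrees, less where a joint would pass 70% of its speed; a pose out of reach is approached as far as the arm can. A call with a number of a shift or a turn outside -1 to 1 is refused whole. A call with a gripper value outside its range is refused whole. The fingers move at their own pace and stop on an object; "newtons" is the grip in N (left out, the last holds). Time passes only in rows, so rows that do not move let the fingers close. It gives the time, the measured TCP pose, the force, the opening and the grip force at its end, in the units of the state.
- state(): the state, without advancing time (a new reading comes with each control period).
- snapshot(name): name is "scene" or "side" or "wrist"; returns a dict with "image" (420x560x3 uint8, blue, green, red), "depth" (420x560 float32, m along the optical axis (not along the pixel's ray), 0 where there is no reading), "vfov" (degrees; the focal length in pixels is half the picture's height over the tangent of half this angle, whatever the lens; pixels are square), "cx", "cy" (the principal point, pixels), "origin" and "attitude" of the camera in the world; the wrist camera has in their place "T_tool_cam" (4x4, takes a point from camera to tool coordinates, whose origin is the TCP and whose axes are the flange's). Camera axes: x right, y up, looking along -z (the intrinsics and any distortion apply to the point x, -y, -z); pixel columns grow to the right and rows downward; lengths in m; the calibration is good to about 2 mm. The wrist camera is an equidistant fisheye: a pixel r from the principal point sees the ray r / f radians off the axis. A picture is of the moment at which its call begins: read the wrist's pose just before it.
- finish_job(): hands the job in; it is judged then, once.
The state is a dict: "time_s": time; "joint_pos": joint angles; "qd": joint speeds; "tau": joint torques, N m; "eef_pos": TCP position; "tcp_rot": TCP orientation; "contact_force": force on the tool from outside, world axes, zero at the start; "ft_torque": the same for the moment, N m; "grip_width": opening from 0.0 (shut) to 1.0 (fully open); "grasp_force": force on a finger pad.
Only numpy, scipy, OpenCV 4.12 (cv2) and the standard library are available. Lean on these libraries where they do the work, as an engineer would, in place of code of your own. Each camera call takes 0.05 s, during which the arm holds its last target. There are 200 camera calls.

## Working session

There is one attempt and no reset: what is moved stays moved. The work goes in short steps, Python scripts to look and compute and a tool call to move; the robot and the scene stay as the last step left them, time stands still between calls to the robot, and variables do not carry over. Pictures are saved under pics/ and viewed, at most 10 in all, crops included, and the job is handed in when it is done.

Besides the shell and the picture viewer there is one more tool, called after "Request:" as name(argument=value, ...), one argument or row to a line, values as JSON. servo_tool: Moves the arm, as the interface text tells. Shift numbers are shares of 0.05 m and turn numbers shares of 4 degrees, none past 1 either way. Its arguments: {"type":"object","properties":{"steps":{"type":"array","items":{"type":"array"}},"newtons":{"type":"number"}},"required":["steps"]}

```bash
mkdir -p pics; ls
python3 - <<'E'
from plant import state, snapshot, tip_reach
import cv2,numpy as np
np.set_printoptions(precision=4,suppress=True)
print(tip_reach, state())
for n in ["scene","side"]:
    s=snapshot(n); cv2.imwrite(f"pics/{n}0.png",s["image"]); np.savez(f"{n}0.npz",**s)
    print(n,{k:v for k,v in s.items() if k not in("image","depth")})
s=snapshot("wrist"); cv2.imwrite("pics/wrist0.png",s["image"]); print({k:v for k,v in s.items() if k not in("image","depth")})
E
```

```text
pics
0.025 {'time_s': 0.0, 'joint_pos': array([-1.3493,  0.0528,  1.4017, -0.    ,  1.6886, -0.0703]), 'qd': array([ 0.0015,  0.0006, -0.0019,  0.0009, -0.0008, -0.0002]), 'tau': array([  0.0013, -38.1664, -36.0184,   0.0002,   0.0063,  -0.    ]), 'eef_pos': array([ 0.151 , -0.5025,  0.2555]), 'tcp_rot': array([ 0.9894,  0.1454, -0.0001, -0.0008]), 'contact_force': array([0.2737, 0.0645, 0.0071]), 'ft_torque': array([ 0.0205, -0.0119, -0.045 ]), 'grasp_force': 0.0, 'grip_width': 1.003006653373962}
scene {'vfov': 45.91707114148156, 'cx': 281.89152843633076, 'cy': 208.87556438012874, 'origin': array([ 1.2699, -0.5247,  0.7004]), 'attitude': array([0.4345, 0.2207, 0.4106, 0.7706])}
side {'vfov': 56.21406334581775, 'cx': 275.6105928362732, 'cy': 209.80511402515555, 'origin': array([0.2294, 0.5352, 0.6155]), 'attitude': array([-0.1225,  0.4314,  0.8666, -0.2188])}
{'vfov': 65.70646984690485, 'cx': 282.5386781744424, 'cy': 205.78725954423615, 'T_tool_cam': array([[-0.0005,  0.9623,  0.2719,  0.0678],
       [ 1.    ,  0.0006, -0.0006,  0.0005],
       [-0.0007,  0.2719, -0.9623, -0.1172],
       [ 0.    ,  0.    ,  0.    ,  1.    ]])}
```

View pics/scene0.png

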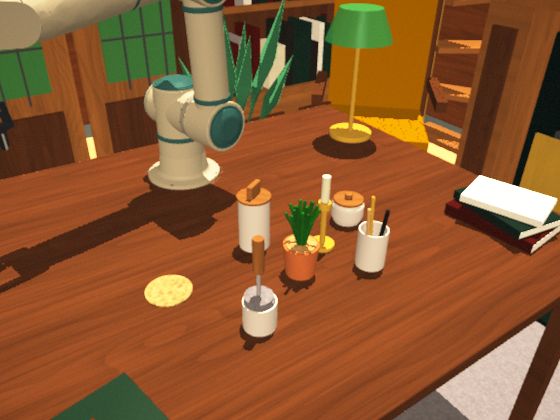

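View pics/side0.png

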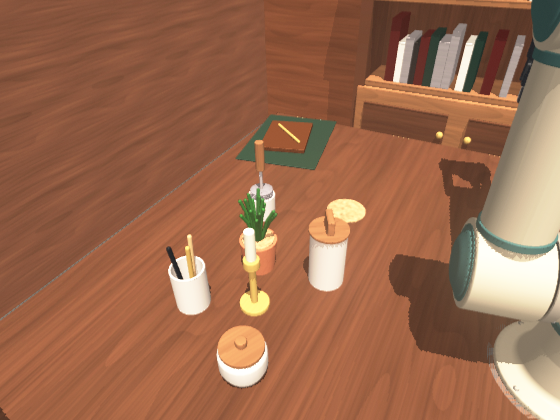

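The scene view shows the lidded cup with its lid at (254,197) and knob at (254,189). The brush handle is at (259,255) in the holder at (260,312), and the coaster is at (169,290). The plant (301,255), candlestick (323,220), pot (348,208) and pen cup (372,245) sit to the right. In the side view the lid is at (328,230), knob (331,222), brush handle (260,156), holder (262,198) and coaster (346,210).

```bash
cat > h.py <<'E'
import numpy as np, cv2
from scipy.spatial.transform import Rotation as R
from scipy.optimize import least_squares
np.set_printoptions(precision=4,suppress=True)
def cam(s,st=None):
    if "T_tool_cam" in s:
        T=np.eye(4);T[:3,:3]=R.from_quat(st["tcp_rot"]).as_matrix();T[:3,3]=st["eef_pos"]
        T=T@s["T_tool_cam"];return T[:3,:3],T[:3,3]
    return R.from_quat(s["attitude"]).as_matrix(),s["origin"]
def dirs(s,uv):
    f=210/np.tan(np.radians(float(s["vfov"]))/2)
    x=(np.atleast_2d(uv).astype(float)-[float(s["cx"]),float(s["cy"])])/f
    if "T_tool_cam" in s:
        r=np.linalg.norm(x,axis=1,keepdims=True)+1e-9
        x=x*np.tan(r)/r
    return np.c_[x[:,0],-x[:,1],-np.ones(len(x))]
def onplane(s,uv,z,st=None):
    M,o=cam(s,st);d=dirs(s,uv)@M.T
    return o+d*((z-o[2])/d[:,2])[:,None]
def cloud(s,uv,st=None):
    M,o=cam(s,st);uv=np.atleast_2d(uv).astype(int)
    return o+(dirs(s,uv)*s["depth"][uv[:,1],uv[:,0]][:,None])@M.T
def tri(rays): # list of (o,d)
    A=0;b=0
    for o,d in rays:
        d=d/np.linalg.norm(d);P=np.eye(3)-np.outer(d,d);A=A+P;b=b+P@o
    p=np.linalg.solve(A,b);return p,[np.linalg.norm(np.cross(p-o,d/np.linalg.norm(d))) for o,d in rays]
def circ(p,r=None):
    c0=p[:,:2].mean(0)
    if r: q=least_squares(lambda q:np.hypot(*(p[:,:2]-q).T)-r,c0,loss="soft_l1",f_scale=.002).x;return q
    return least_squares(lambda q:np.hypot(*(p[:,:2]-q[:2]).T)-q[2],[*c0,.03],loss="soft_l1",f_scale=.002).x
E
python3 - <<'E'
from h import *
S={n:dict(np.load(n+"0.npz")) for n in("scene","side")}
roi={"scene":dict(cup=(230,175,280,262),brush=(235,230,285,340),coaster=(135,265,205,315),plant=(280,192,325,282),candle=(310,170,338,255),sugar=(328,188,368,230),pen=(350,190,395,275)),
"side":dict(cup=(300,200,355,295),brush=(245,135,278,215),coaster=(322,195,370,225),plant=(235,190,280,275),candle=(238,226,272,318),sugar=(212,324,272,386),pen=(162,232,213,315))}
for k in roi["scene"]:
  for n in S:
    s=S[n];a,b,c,d=roi[n][k];u,v=np.meshgrid(np.arange(a,c),np.arange(b,d));uv=np.c_[u.ravel(),v.ravel()]
    P=cloud(s,uv);ok=s["depth"][uv[:,1],uv[:,0]]>0
    if k=="coaster":
        hsv=cv2.cvtColor(s["image"],cv2.COLOR_BGR2HSV)[uv[:,1],uv[:,0]]
        m=ok&(hsv[:,0]>18)&(hsv[:,0]<40)&(hsv[:,2]>130);e=onplane(s,uv[m],.005)
        print(k,n,m.sum(),"depth z",np.median(P[m,2]),"centre",e.mean(0),(e.max(0)+e.min(0))/2,np.ptp(e,axis=0));continue
    m=ok&(P[:,2]>.012);p=P[m];print(k,n,len(p),"zmax",np.percentile(p[:,2],99),"med",np.median(p,axis=0),"circle",circ(p))
    if k=="cup":
        kn=p[p[:,2]>.151];
        c,w,_=cv2.minAreaRect((kn[:,:2]*1000).astype(np.float32)); ev=np.linalg.eigh(np.cov(kn[:,:2].T));ax=ev[1][:,1]
        print(" knob",len(kn),kn.mean(0),kn[:,2].max(),"rect",c,w,_,"pca deg",np.degrees(np.arctan2(ax[1],ax[0])))
        top=kn[kn[:,2]>np.percentile(kn[:,2],95)-.003];print(" knobtop",len(top),top.mean(0),cv2.minAreaRect((top[:,:2]*1000).astype(np.float32)))
        b=p[p[:,2]<.12];print(" body",circ(b,.037)); di=p[(p[:,2]>.13)&(p[:,2]<.142)];print(" disc",len(di),circ(di),di.mean(0))
    if k=="brush":
        for lo,hi,r in((.145,.21,.011),(.005,.06,.034)):
            h=p[(p[:,2]>lo)&(p[:,2]<hi)];print("  ",lo,len(h),circ(h,r),h.mean(0))
            for l2 in np.arange(lo,hi-.01,.02):
              g=h[(h[:,2]>=l2)&(h[:,2]<l2+.02)]
              if len(g)>4:print("    ",l2,len(g),circ(g,r))
E
```

```text
cup scene 2098 zmax 0.20645573901693176 med [ 0.4602 -0.0409  0.1186] circle [ 0.566  -0.0922  0.127 ]
 knob 451 [ 0.6026 -0.1167  0.1797] 0.20895530855379785 rect (546.7677001953125, -87.55221557617188) (29.725671768188477, 302.94207763671875) 59.28157043457031 pca deg 150.21517449676656
 knobtop 73 [ 0.67   -0.1549  0.2058] ((670.1619262695312, -155.1344757080078), (19.485084533691406, 20.097673416137695), 41.413848876953125)
 body [ 0.433  -0.0192]
 disc 423 [ 0.4349 -0.0227  0.0311] [ 0.4439 -0.0252  0.136 ]
cup side 2515 zmax 0.16681074185527278 med [0.4234 0.0068 0.1089] circle [ 0.4309 -0.0138  0.0321]
 knob 170 [ 0.4301 -0.0112  0.163 ] 0.1678410752583921 rect (431.5078430175781, -16.119667053222656) (14.645661354064941, 44.77288818359375) 29.807846069335938 pca deg 121.5365458135182
 knobtop 104 [ 0.432  -0.0156  0.1662] ((431.8191833496094, -15.739585876464844), (13.437154769897461, 44.457801818847656), 29.30303382873535)
 body [ 0.4329 -0.0186]
 disc 780 [ 0.4313 -0.0163  0.0304] [ 0.4301 -0.0109  0.1354]
brush scene 2354 zmax 0.2063419724675512 med [ 0.6763 -0.1568  0.062
[... 1161 characters left out ...]
5 0.0433 0.0631]
plant side 2554 zmax 0.1895513122162652 med [0.5592 0.0254 0.1157] circle [2.3572 0.8165 1.9621]
candle scene 1100 zmax 0.19006246950607394 med [0.5363 0.1055 0.0872] circle [5.0609 3.5906 5.7107]
candle side 1664 zmax 0.18999088018438534 med [0.5338 0.1097 0.0779] circle [0.5643 0.0801 0.0561]
sugar scene 1080 zmax 0.15221968780437678 med [0.4967 0.2156 0.0613] circle [0.4805 0.2304 0.0325]
sugar side 2503 zmax 0.07982740116160278 med [0.463  0.2513 0.0647] circle [0.4674 0.2453 0.0315]
pen scene 1924 zmax 0.1558513149285664 med [0.6463 0.159  0.0668] circle [0.603  0.2234 0.0968]
pen side 2001 zmax 0.1578311605804124 med [0.6288 0.1746 0.0747] circle [0.639  0.1649 0.0308]
```

Request:
servo_tool(
  steps=[
    [[0.3, -0.3, 0], [0, 0, 0], 1],
    [[0.68, -0.64, 0], [0, 0, 0], 1],
    [[0.68, -0.64, 0], [0, 0, 0], 1],
    [[0.68, -0.64, 0], [0, 0, 0], 1],
    [[0.68, -0.64, 0], [0, 0, 0], 1],
    [[0.68, -0.64, 0], [0, 0, -1], 1],
    [[0.68, -0.64, 0], [0, 0, -1], 1],
    [[0.68, -0.64, 0], [0, 0, -1], 1],
  ],
  newtons=40,
)

```text
time_s: 1.15
eef_pos: [0.3162, -0.1953, 0.2561]
tcp_rot: [0.968, 0.249, -0.0, -0.0]
contact_force: [0.6, -0.8, 0.1]
grip_width: 1.005
grasp_force: 0.0
```

Request:
servo_tool(
  steps=[
    [[0.68, -0.4, 0], [0, 0, -1], 1],
    [[0.68, -0.4, 0], [0, 0, -1], 1],
    [[0.5, -0.3, 0], [0, 0, -1], 1],
    [[0, 0, 0], [0, 0, -1], 1],
    [[0, 0, 0], [0, 0, -1], 1],
    [[0, 0, 0], [0, 0, -1], 1],
    [[0, 0, 0], [0, 0, -1], 1],
    [[0, 0, 0], [0, 0, -1], 1],
  ],
)

```text
time_s: 2.15
eef_pos: [0.3648, -0.1006, 0.2561]
tcp_rot: [0.862, 0.506, -0.0, -0.0]
contact_force: [0.2, -0.3, 0.3]
grip_width: 0.997
grasp_force: 0.0
```

Request:
servo_tool(
  steps=[
    [[0, 0, 0], [0, 0, -1], 0.2],
    [[0, 0, 0], [0, 0, -1], 0.2],
    [[0, 0, 0], [0, 0, -1], 0.2],
    [[0, 0, 0], [0, 0, -1], 0.2],
    [[0, 0, 0], [0, 0, -1], 0.2],
    [[0, 0, 0], [0, 0, -1], 0.2],
    [[0, 0, 0], [0, 0, -1], 0.2],
    [[0, 0, 0], [0, 0, -1], 0.2],
  ],
)

```text
time_s: 3.15
eef_pos: [0.3648, -0.1007, 0.2561]
tcp_rot: [0.689, 0.724, -0.0, -0.0]
contact_force: [0.5, 0.3, 0.6]
grip_width: 0.605
grasp_force: 0.0
```

```bash
cat >> h.py <<'E'
def go(st,xyz,yang=None):
    """total shift in tool axes, units of 50 mm; turn about tool z in units of 4 deg; tilt"""
    M=R.from_quat(st["tcp_rot"]).as_matrix()
    print("tcp",st["eef_pos"],"tilt deg",np.degrees(M[:2,2]),"y dir",np.degrees(np.arctan2(M[1,1],M[0,1])),"F",st["contact_force"],"grip",st["grip_width"],st["grasp_force"],"t",st["time_s"])
    print("shift units",M.T@(np.array(xyz)-st["eef_pos"])/.05,"world mm",(np.array(xyz)-st["eef_pos"])*1e3)
    if yang is not None:
        d=(yang-np.degrees(np.arctan2(M[1,1],M[0,1]))+90)%180-90
        print("turn z units",-d/4)
E
python3 - <<'E'
from h import *
from plant import *
st=state();go(st,[.432,-.017,.21],29.3);print(st["joint_pos"])
s=snapshot("wrist");cv2.imwrite("pics/wrist1.png",s["image"]);np.savez("wrist1.npz",**s)
v,u=np.nonzero(s["depth"]>0);uv=np.c_[u,v];P=cloud(s,uv,st)
for lo,hi in((.16,.175),(.130,.142)):
    m=(P[:,2]>lo)&(P[:,2]<hi)&(np.hypot(P[:,0]-.433,P[:,1]+.018)<.05);p=P[m]
    print(lo,m.sum(),p.mean(0),np.median(p[:,2]),cv2.minAreaRect((p[:,:2]*1000).astype(np.float32)))
E
```

```text
tcp [ 0.3648 -0.1007  0.2561] tilt deg [-0.0228  0.0036] y dir 2.8509088817969683 F [0.4667 0.3257 0.5695] grip 0.6050203798164289 0.0 t 3.15
shift units [1.6041 1.4254 0.9209] world mm [ 67.1747  83.6558 -46.0666]
turn z units -6.612272779550757
[-0.3668 -0.3779  1.7831 -0.0001  1.7368 -0.4166]
0.16 1428 [ 0.4309 -0.019   0.1658] 0.16613272636158521 ((432.30914306640625, -18.899507522583008), (15.188343048095703, 46.21289825439453), 30.341215133666992)
0.13 6333 [ 0.4282 -0.0194  0.1355] 0.1354939471954443 ((432.01092529296875, -19.00940704345703), (79.5577163696289, 78.5502700805664), 7.534425258636475)
```

View pics/wrist1.png

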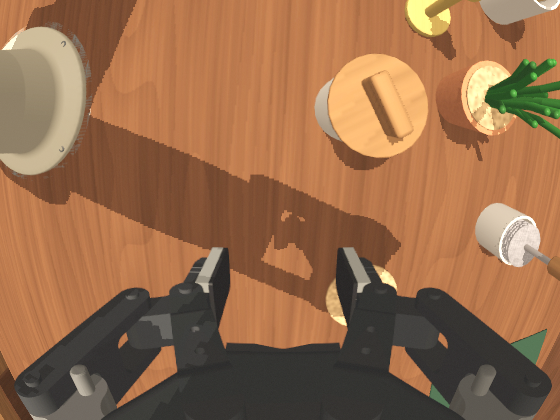

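The wrist view shows the lid disc at (378,106), its bar knob at (388,105) and the plant pot at (490,97). The knob centre comes out at (0.432, -0.0185), with the closing line at about 30°.

Request:
servo_tool(
  steps=[
    [[0.39, 0.35, 0], [0, 0, 0], 0],
    [[0.4, 0.36, 0], [0, 0, 0], 0],
    [[0.4, 0.36, 0], [0, 0, 0], 0],
    [[0.39, 0.35, 0], [0, 0, 0], 0],
    [[0, 0, 0.2], [0, 0, -1], 0],
    [[0, 0, 0.2], [0, 0, -1], 0],
    [[0, 0, 0.2], [0, 0, -1], 0],
    [[0, 0, 0.1], [0, 0, -1], 0],
  ],
)

```text
time_s: 4.2
eef_pos: [0.4318, -0.0184, 0.2204]
tcp_rot: [0.582, 0.813, -0.0, -0.001]
contact_force: [-0.9, 0.4, 0.5]
grip_width: 0.501
grasp_force: 0.0
```

Request:
servo_tool(
  steps=[
    [[0, 0, 0.1], [0, 0, -1], 0],
    [[0, 0, 0.1], [0, 0, -1], 0],
    [[0, 0, 0], [0, 0, -0.8], 0],
    [[0, 0, 0], [0, 0, 0], 0],
  ],
)

```text
time_s: 4.7
eef_pos: [0.432, -0.0184, 0.2111]
tcp_rot: [0.501, 0.865, -0.0, -0.0]
contact_force: [0.2, -0.2, 0.1]
grip_width: 0.495
grasp_force: 0.0
```

Run:
```python
from h import *
from plant import *
st=state();go(st,[.432,-.0185,.167],30)
```

```text
tcp [ 0.432  -0.0184  0.2111] tilt deg [-0.0246 -0.0016] y dir 29.84180693493071 F [ 0.2458 -0.1901  0.051 ] grip 0.4952903624238338 0.0 t 4.7
shift units [-0.0015 -0.0008  0.8813] world mm [ -0.0194  -0.0855 -44.0632]
turn z units -0.03954826626732455
```

Request:
servo_tool(
  steps=[
    [[0, 0, 0.3], [0, 0, 0], 0],
    [[0, 0, 0.3], [0, 0, 0], 0],
    [[0, 0, 0.2], [0, 0, 0], 0],
    [[0, 0, 0.08], [0, 0, 0], 0],
    [[0, 0, 0], [0, 0, 0], -0.3],
    [[0, 0, 0], [0, 0, 0], -0.5],
    [[0, 0, 0], [0, 0, 0], -0.7],
    [[0, 0, 0], [0, 0, 0], -1],
  ],
  newtons=30,
)

```text
time_s: 5.7
eef_pos: [0.4324, -0.0184, 0.1678]
tcp_rot: [0.501, 0.866, 0.0, 0.001]
contact_force: [-0.0, 0.6, 1.9]
grip_width: 0.16
grasp_force: 29.4
```

Request:
servo_tool(
  steps=[
    [[0, 0, 0], [0, 0, 0], -1],
    [[0, 0, 0], [0, 0, 0], -1],
    [[0, 0, 0], [0, 0, 0], -1],
    [[0, 0, 0], [0, 0, 0], -1],
  ],
)

```text
time_s: 6.2
eef_pos: [0.4324, -0.0184, 0.1677]
tcp_rot: [0.501, 0.866, 0.0, 0.0]
contact_force: [0.9, 0.7, 5.7]
grip_width: 0.16
grasp_force: 29.9
```

Request:
servo_tool(
  steps=[
    [[0, 0, -0.1], [0, 0, 0], -1],
    [[0, 0, -0.2], [0, 0, 0], -1],
    [[0, 0, -0.4], [0, 0, 0], -1],
    [[0, 0, -0.3], [0, 0, 0], -1],
    [[0, 0, 0], [0, 0, 0], -1],
  ],
)

```text
time_s: 6.82
eef_pos: [0.4326, -0.0185, 0.2186]
tcp_rot: [0.501, 0.866, 0.0, 0.001]
contact_force: [0.1, 0.5, -0.4]
grip_width: 0.156
grasp_force: 29.3
```

Run:
```python
from h import *
from plant import *
st=state();go(st,[.480,-.260,.06])
P=[]
for n in("scene","side"):
    s=snapshot(n);v,u=np.nonzero(s["depth"]>0);p=cloud(s,np.c_[u,v])
    b=p[(np.hypot(p[:,0]-.433,p[:,1]+.019)<.06)&(p[:,2]<.12)&(p[:,2]>.015)];print(n,"cup",circ(b,.037))
    if n=="side": cv2.imwrite("pics/side1.png",s["image"][130:330,200:500])
    d=p[(np.hypot(p[:,0]-.432,p[:,1]+.019)<.06)&(p[:,2]>.14)&(p[:,2]<.25)];h,e=np.histogram(d[:,2],np.arange(.14,.25,.004));print([(round(x,3),y) for x,y in zip(e,h)])
```

```text
tcp [ 0.4326 -0.0185  0.2186] tilt deg [ 0.138  -0.0201] y dir 29.919187541334715 F [ 0.0572  0.5239 -0.3629] grip 0.15599293808845205 29.32043820619583 t 6.825
shift units [-4.6547 -1.594   3.1751] world mm [  47.3881 -241.5253 -158.5574]
scene cup [ 0.4337 -0.0197]
[(np.float64(0.14), np.int64(0)), (np.float64(0.144), np.int64(0)), (np.float64(0.148), np.int64(0)), (np.float64(0.152), np.int64(0)), (np.float64(0.156), np.int64(0)), (np.float64(0.16), np.int64(0)), (np.float64(0.164), np.int64(0)), (np.float64(0.168), np.int64(0)), (np.float64(0.172), np.int64(0)), (np.float64(0.176), np.int64(0)), (np.float64(0.18), np.int64(36)), (np.float64(0.184), np.int64(307)), (np.float64(0.188), np.int64(62)), (np.float64(0.192), np.int64(16)), (np.float64(0.196), np.int64(21)), (np.float64(0.2), np.int64(27)), (np.float64(0.204), np.int64(31)), (np.float64(0.208), np.int64(30)), (np.float64(0.212), np.int64(38)), (np.float64(0.216), np.int64(61)), (np.float64(0.22), np.int64(33)), (np.float64(0.224), np.int64(26)), (np.float64(0.228), np.int64(32)), (np.float64(0.232), np.int64(23)), (np.fl
[... 355 characters left out ...]
4(0)), (np.float64(0.168), np.int64(0)), (np.float64(0.172), np.int64(0)), (np.float64(0.176), np.int64(4)), (np.float64(0.18), np.int64(93)), (np.float64(0.184), np.int64(577)), (np.float64(0.188), np.int64(18)), (np.float64(0.192), np.int64(20)), (np.float64(0.196), np.int64(32)), (np.float64(0.2), np.int64(37)), (np.float64(0.204), np.int64(46)), (np.float64(0.208), np.int64(41)), (np.float64(0.212), np.int64(87)), (np.float64(0.216), np.int64(83)), (np.float64(0.22), np.int64(36)), (np.float64(0.224), np.int64(28)), (np.float64(0.228), np.int64(35)), (np.float64(0.232), np.int64(33)), (np.float64(0.236), np.int64(67)), (np.float64(0.24), np.int64(72)), (np.float64(0.244), np.int64(134))]
```

View pics/side1.png

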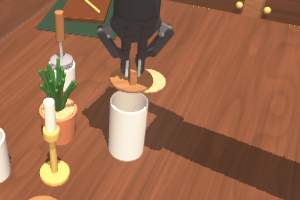

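The crop shows the lid hanging level in the jaws at (130,82), and the cup below it, open and upright at (127,125).

Request:
servo_tool(
  steps=[
    [[-0.3, -0.1, 0], [0, 0, 0], -1],
    [[-0.6, -0.2, 0], [0, 0, 0], -1],
    [[-0.7, -0.25, 0], [0, 0, 0], -1],
    [[-0.75, -0.25, 0], [0, 0, 0], -1],
    [[-0.75, -0.25, 0], [0, 0, 0], -1],
    [[-0.7, -0.25, 0.2], [0, 0, 0], -1],
    [[-0.55, -0.2, 0.4], [0, 0, 0], -1],
    [[-0.3, -0.1, 0.6], [0, 0, 0], -1],
  ],
)

```text
time_s: 7.92
eef_pos: [0.4785, -0.2625, 0.1565]
tcp_rot: [0.501, 0.865, -0.0, 0.0]
contact_force: [0.2, 0.6, -2.1]
grip_width: 0.159
grasp_force: 29.3
```

Request:
servo_tool(
  steps=[
    [[0, 0, 0.6], [0, 0, 0], -1],
    [[0, 0, 0.6], [0, 0, 0], -1],
    [[0, 0, 0.4], [0, 0, 0], -1],
    [[0, 0, 0.2], [0, 0, 0], -1],
    [[0, 0, 0], [0, 0, 0], -1],
  ],
)

```text
time_s: 8.55
eef_pos: [0.4782, -0.2602, 0.0666]
tcp_rot: [0.501, 0.866, -0.0, -0.001]
contact_force: [-0.4, -0.4, -0.8]
grip_width: 0.156
grasp_force: 29.3
```

Run:
```python
from h import *
from plant import *
st=state();go(st,[.480,-.260,.049])
```

```text
tcp [ 0.4782 -0.2602  0.0666] tilt deg [-0.0788  0.0365] y dir 29.89740161446168 F [-0.438  -0.4201 -0.8209] grip 0.15560409106210263 29.284619092941284 t 8.55
shift units [-0.0153  0.0325  0.3517] world mm [  1.763    0.1583 -17.5857]
```

Request:
servo_tool(
  steps=[
    [[0, 0.03, 0.12], [0, 0, 0], -1],
    [[0, 0, 0.1], [0, 0, 0], -1],
    [[0, 0, 0.08], [0, 0, 0], -1],
    [[0, 0, 0.04], [0, 0, 0], -1],
    [[0, 0, 0], [0, 0, 0], -1],
    [[0, 0, 0], [0, 0, 0], -1],
  ],
)

```text
time_s: 9.3
eef_pos: [0.4801, -0.2592, 0.0505]
tcp_rot: [0.501, 0.866, -0.0, 0.0]
contact_force: [-0.2, -0.1, -0.6]
grip_width: 0.154
grasp_force: 29.3
```

Request:
servo_tool(
  steps=[
    [[0, 0, 0.02], [0, 0, 0], -1],
    [[0, 0, 0.01], [0, 0, 0], -1],
    [[0, 0, 0], [0, 0, 0], -1],
  ],
)

```text
time_s: 9.68
eef_pos: [0.4801, -0.2591, 0.0488]
tcp_rot: [0.501, 0.866, -0.0, 0.0]
contact_force: [-0.0, 0.2, -0.1]
grip_width: 0.156
grasp_force: 29.3
```

Request:
servo_tool(
  steps=[
    [[0, 0, 0.01], [0, 0, 0], -1],
    [[0, 0, 0.01], [0, 0, 0], -1],
    [[0, 0, 0], [0, 0, 0], -1],
  ],
)

```text
time_s: 10.05
eef_pos: [0.4801, -0.2591, 0.0487]
tcp_rot: [0.501, 0.866, -0.0, 0.0]
contact_force: [-3.9, 1.6, 6.3]
grip_width: 0.156
grasp_force: 30.4
```

Request:
servo_tool(
  steps=[
    [[0, 0, 0], [0, 0, 0], -0.6],
    [[0, 0, 0], [0, 0, 0], -0.4],
    [[0, 0, 0], [0, 0, 0], -0.1],
    [[0, 0, 0], [0, 0, 0], 0],
    [[0, 0, -0.2], [0, 0, 0], 0],
    [[0, 0, -0.6], [0, 0, 0], 0],
    [[0, 0, -1], [0, 0, 0], 0],
    [[0, 0, -1], [0, 0, 0], 0],
  ],
)

```text
time_s: 11.05
eef_pos: [0.4799, -0.259, 0.19]
tcp_rot: [0.501, 0.866, -0.0, 0.0]
contact_force: [-0.8, -0.1, -0.0]
grip_width: 0.499
grasp_force: 0.0
```

Request:
servo_tool(
  steps=[
    [[0, 0, -1], [0, 0, 0], 0],
    [[0, 0, -0.6], [0, 0, 0], 0],
    [[0, 0, 0], [0, 0, 0], 0],
  ],
)

```text
time_s: 11.42
eef_pos: [0.4807, -0.2595, 0.2715]
tcp_rot: [0.501, 0.866, -0.0, 0.003]
contact_force: [-0.3, -0.0, 0.1]
grip_width: 0.5
grasp_force: 0.0
```

Run:
```python
from h import *
from plant import *
st=state();go(st,[.6673,-.1533,.26],-13);print(st["joint_pos"])
for n in("scene","side","wrist"):
    s=snapshot(n);v,u=np.nonzero(s["depth"]>0);p=cloud(s,np.c_[u,v],st)
    d=p[(np.hypot(p[:,0]-.48,p[:,1]+.26)<.07)&(p[:,2]>.012)&(p[:,2]<.023)];print(n,"disc",len(d),np.median(d[:,2]) if len(d) else 0,cv2.minAreaRect((d[:,:2]*1000).astype(np.float32)))
    d=p[(np.hypot(p[:,0]-.48,p[:,1]+.26)<.05)&(p[:,2]>.03)&(p[:,2]<.08)];print("  knob",len(d),d[:,2].max(),d.mean(0))
    d=p[(np.hypot(p[:,0]-.667,p[:,1]+.152)<.03)&(p[:,2]>.14)&(p[:,2]<.22)];print("  brush",len(d),circ(d,.011),d[:,2].max())
    for r,k in(((.575,.01),"plant"),):
        d=p[(np.hypot(p[:,0]-r[0],p[:,1]-r[1])<.08)&(p[:,2]>.02)&(p[:,2]<.07)];print("  ",k,circ(d,.038))
```

```text
tcp [ 0.4807 -0.2595  0.2715] tilt deg [ 0.3182 -0.2049] y dir 29.918493741690167 F [-0.3101 -0.0308  0.0778] grip 0.499590980733402 0.0 t 11.425
shift units [-0.0182  4.2928  0.2436] world mm [186.5539 106.2238 -11.5239]
turn z units 10.729623435422543
[-0.5626  0.1045  1.3155 -0.0001  1.715  -1.0847]
scene disc 584 0.017176149451955725 ((483.7102966308594, -262.6177978515625), (78.26519775390625, 77.39803314208984), 63.326271057128906)
  knob 213 0.05062985600356551 [ 0.4861 -0.2626  0.0426]
  brush 416 [ 0.6676 -0.1536] 0.20837497450530174
   plant [0.5771 0.0115]
side disc 391 0.016600168805227522 ((478.89227294921875, -257.17236328125), (76.59025573730469, 79.49370574951172), 18.9794864654541)
  knob 102 0.05038851011249068 [ 0.4778 -0.2524  0.0433]
  brush 257 [ 0.6673 -0.1533] 0.20714284272732642
   plant [0.5784 0.0115]
wrist disc 3061 0.020767221772326983 ((481.3312683105469, -261.2269287109375), (78.96540832519531, 78.65541076660156), 55.942073822021484)
  knob 560 0.054070995122529386 [ 0.4808 -0.26    0.0508]
  brush 1512 [ 0.6684 -0.1541] 0.21182424770877686
   plant [0.5798 0.011 ]
```

Request:
servo_tool(
  steps=[
    [[0, 0.3, 0], [0, 0, 0], 0.2],
    [[0, 0.6, 0], [0, 0, 0], 0.2],
    [[0, 0.8, 0], [0, 0, 0], 0.2],
    [[0, 0.8, 0], [0, 0, 0], 0.2],
    [[0, 0.8, 0], [0, 0, 0], 0.2],
    [[0, 0.6, 0], [0, 0, 0], 0.2],
    [[0, 0.4, 0], [0, 0, 0], 0.2],
    [[0, 0, 0], [0, 0, 0], 0.2],
  ],
)

```text
time_s: 12.58
eef_pos: [0.6672, -0.1502, 0.2655]
tcp_rot: [0.5, 0.866, -0.0, -0.001]
contact_force: [0.1, 0.1, -0.1]
grip_width: 0.6
grasp_force: 0.0
```

Run:
```python
from h import *
from plant import *
st=state();go(st,[.6675,-.1535,.184],30);print(st["joint_pos"])
```

```text
tcp [ 0.6672 -0.1502  0.2655] tilt deg [-0.153   0.0487] y dir 30.037982074412536 F [ 0.0941  0.1122 -0.0864] grip 0.5999246317634412 0.0 t 12.575
shift units [-0.0623 -0.025   1.6309] world mm [  0.2603  -3.2541 -81.5487]
turn z units 0.009495518603134911
[-0.2755  0.5229  0.8197  0.0001  1.8018 -0.7997]
```

Request:
servo_tool(
  steps=[
    [[-0.06, -0.03, 0.1], [0, 0, 0], 0.2],
    [[0, 0, 0.4], [0, 0, 0], 0.2],
    [[0, 0, 0.5], [0, 0, 0], 0.2],
    [[0, 0, 0.4], [0, 0, 0], 0.2],
    [[0, 0, 0.2], [0, 0, 0], 0.2],
    [[0, 0, 0], [0, 0, 0], 0.1],
  ],
)

```text
time_s: 13.32
eef_pos: [0.6663, -0.1554, 0.1872]
tcp_rot: [0.501, 0.866, -0.0, -0.001]
contact_force: [0.4, -0.1, 0.4]
grip_width: 0.548
grasp_force: 0.0
```

Request:
servo_tool(
  steps=[
    [[0, 0, 0], [0, 0, 0], -0.2],
    [[0, 0, 0], [0, 0, 0], -0.35],
    [[0, 0, 0], [0, 0, 0], -0.45],
    [[0, 0, 0], [0, 0, 0], -0.6],
    [[0, 0, 0], [0, 0, 0], -1],
    [[0, 0, 0], [0, 0, 0], -1],
    [[0, 0, 0], [0, 0, 0], -1],
    [[0, 0, 0], [0, 0, 0], -1],
  ],
  newtons=40,
)

```text
time_s: 14.32
eef_pos: [0.6668, -0.1552, 0.1884]
tcp_rot: [0.501, 0.866, 0.0, 0.001]
contact_force: [1.5, 0.5, 5.5]
grip_width: 0.247
grasp_force: 39.7
```

Run:
```python
from h import *
from plant import *
st=state();go(st,[.6675,-.1535,.27],30);print(st["joint_pos"])
```

```text
tcp [ 0.6668 -0.1552  0.1884] tilt deg [ 0.0677 -0.018 ] y dir 29.922243135674037 F [1.4875 0.4748 5.4588] grip 0.2469209146460365 39.65951085090637 t 14.325
shift units [ 0.0213  0.0299 -1.6316] world mm [ 0.6669  1.6921 81.5824]
turn z units -0.019439216081490684
[-0.2826  0.5359  0.9545  0.      1.65   -0.8048]
```

Request:
servo_tool(
  steps=[
    [[0, 0, -0.1], [0, 0, 0], -1],
    [[0, 0, -0.2], [0, 0, 0], -1],
    [[0, 0, -0.4], [0, 0, 0], -1],
    [[0, 0, -0.5], [0, 0, 0], -1],
    [[0, 0, -0.4], [0, 0, 0], -1],
    [[0, 0, -0.2], [0, 0, 0], -1],
    [[0, 0, 0], [0, 0, 0], -1],
  ],
)

```text
time_s: 15.2
eef_pos: [0.6667, -0.1553, 0.2783]
tcp_rot: [0.501, 0.866, 0.0, 0.0]
contact_force: [-0.1, -0.2, -0.5]
grip_width: 0.247
grasp_force: 39.2
```

```bash
cat > look.py <<'E'
from h import *
from plant import *
import sys
def brush(st,save=None):
    for n in("scene","side"):
        s=snapshot(n);v,u=np.nonzero(s["depth"]>0);p=cloud(s,np.c_[u,v]);t=st["eef_pos"]
        z0=t[2]-.1824
        for lo,hi,r,nm in((.002,.066,.0285,"bristle"),(.128,.15,.011,"handle")):
            d=p[(np.hypot(p[:,0]-t[0],p[:,1]-t[1])<.06)&(p[:,2]>z0+lo)&(p[:,2]<z0+hi)]
            if len(d)>10:print(n,nm,len(d),circ(d,r)-t[:2],"zmin rel",np.percentile(d[:,2],1)-z0)
        for c,r,nm,h in(((.433,-.019),.037,"cup",.12),((.6665,-.151),.034,"holder",.058)):
            d=p[(np.hypot(p[:,0]-c[0],p[:,1]-c[1])<.055)&(p[:,2]>.012)&(p[:,2]<h)]
            if len(d)>10:print(n,nm,len(d),circ(d,r))
        if save==n: cv2.imwrite(f"pics/{n}_{int(st['time_s']*100)}.png",s["image"]);print(f"pics/{n}_{int(st['time_s']*100)}.png")
E
python3 - <<'E'
from look import *
st=state();go(st,[.433,-.160,.33],30);brush(st,"scene")
E
```

```text
tcp [ 0.6667 -0.1553  0.2783] tilt deg [ 0.0467 -0.0242] y dir 29.916043619968953 F [-0.1352 -0.1942 -0.4686] grip 0.2468820219255826 39.16310727596283 t 15.2
shift units [ 2.2484 -4.0977 -1.0376] world mm [-233.6952   -4.722    51.6909]
turn z units -0.02098909500776358
scene bristle 862 [-0.002   0.0022] zmin rel 0.004251488735850448
scene handle 135 [-0.0008  0.0009] zmin rel 0.12827272075718968
scene cup 729 [ 0.4333 -0.0193]
scene holder 1039 [ 0.6695 -0.1529]
pics/scene_1520.png
side bristle 552 [ 0.0006 -0.0009] zmin rel 0.0027407758736946453
side handle 89 [-0.0011  0.0013] zmin rel 0.12848884619523135
side cup 1888 [ 0.4327 -0.0179]
side holder 303 [ 0.6678 -0.1474]
```

Request:
servo_tool(
  steps=[
    [[0.1, -0.2, -0.1], [0, 0, 0], -1],
    [[0.2, -0.4, -0.2], [0, 0, 0], -1],
    [[0.35, -0.6, -0.2], [0, 0, 0], -1],
    [[0.4, -0.7, -0.2], [0, 0, 0], -1],
    [[0.4, -0.7, -0.2], [0, 0, 0], -1],
    [[0.4, -0.7, -0.14], [0, 0, 0], -1],
    [[0.25, -0.5, 0], [0, 0, 0], -1],
    [[0.15, -0.3, 0], [0, 0, 0], -1],
  ],
)

```text
time_s: 16.3
eef_pos: [0.4309, -0.1598, 0.33]
tcp_rot: [0.501, 0.866, -0.0, 0.0]
contact_force: [0.0, 0.1, -0.5]
grip_width: 0.243
grasp_force: 39.3
```

Run:
```python
from h import *
from plant import *
st=state();go(st,[.4338,-.0195,.335],30)
```

```text
tcp [ 0.4309 -0.1598  0.33  ] tilt deg [ 0.0381 -0.0313] y dir 29.88474972032073 F [ 0.0003  0.0911 -0.4509] grip 0.24273684448533664 39.28409457206726 t 16.3
shift units [ 2.4046  1.4482 -0.1012] world mm [  2.8753 140.3238   4.9841]
turn z units -0.028812569919818287
```

Request:
servo_tool(
  steps=[
    [[0.2, 0.1, -0.1], [0, 0, 0], -1],
    [[0.4, 0.25, 0], [0, 0, 0], -1],
    [[0.5, 0.3, 0], [0, 0, 0], -1],
    [[0.5, 0.3, 0], [0, 0, 0], -1],
    [[0.4, 0.25, 0], [0, 0, 0], -1],
    [[0.3, 0.2, 0], [0, 0, 0], -1],
    [[0.1, 0.05, 0], [0, 0, 0], -1],
    [[0, 0, 0], [0, 0, 0], -1],
  ],
)

```text
time_s: 17.3
eef_pos: [0.4358, -0.0195, 0.3348]
tcp_rot: [0.5, 0.866, -0.0, 0.0]
contact_force: [0.7, 1.5, -2.0]
grip_width: 0.244
grasp_force: 39.3
```

```bash
python3 - <<'E'
from look import *
st=state();go(st,[.4338,-.0195,.335],30);brush(st,"side")
E
mv pics/side_*.png pics/over.png
```

```text
tcp [ 0.4358 -0.0195  0.3348] tilt deg [ 0.0021 -0.0103] y dir 29.963605779699705 F [ 0.7198  1.5317 -1.9835] grip 0.2441947472437741 39.317577481269836 t 17.3
shift units [ 0.0197 -0.035  -0.0034] world mm [-2.0089 -0.021   0.1713]
turn z units -0.009098555075073733
scene bristle 649 [-0.0036  0.0025] zmin rel 0.0043227370033334656
scene handle 96 [-0.001   0.0004] zmin rel 0.12883993337002347
scene cup 1427 [ 0.4336 -0.0197]
scene holder 1081 [ 0.6696 -0.1529]
side bristle 878 [ 0.     -0.0013] zmin rel 0.0038026262144793266
side handle 154 [-0.0012  0.0007] zmin rel 0.12871777494336378
side cup 1819 [ 0.4327 -0.018 ]
side holder 302 [ 0.6676 -0.1474]
pics/side_1730.png
```

View pics/over.png

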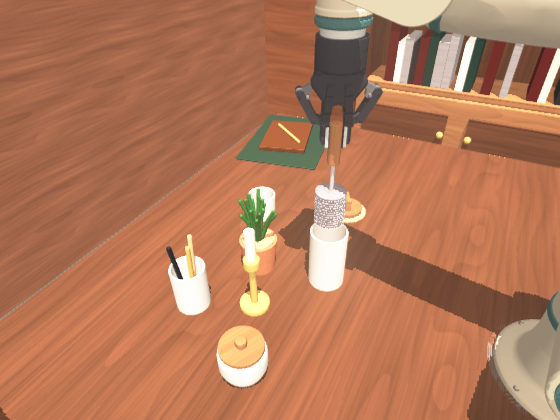

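The side view shows the brush hanging upright above the cup, with the bristle head at (329,207) over the rim at (328,235). The lid lies on the coaster at (347,208).

Request:
servo_tool(
  steps=[
    [[0.01, -0.02, 0.1], [0, 0, 0], -1],
    [[0, 0, 0.3], [0, 0, 0], -1],
    [[0, 0, 0.4], [0, 0, 0], -1],
    [[0, 0, 0.5], [0, 0, 0], -1],
    [[0, 0, 0.5], [0, 0, 0], -1],
    [[0, 0, 0.5], [0, 0, 0], -1],
    [[0, 0, 0.3], [0, 0, 0], -1],
    [[0, 0, 0.1], [0, 0, 0], -1],
  ],
)

```text
time_s: 18.4
eef_pos: [0.4342, -0.0199, 0.1986]
tcp_rot: [0.501, 0.866, -0.0, -0.001]
contact_force: [-0.3, -0.0, -0.5]
grip_width: 0.246
grasp_force: 39.3
```

Request:
servo_tool(
  steps=[
    [[0, 0, 0.1], [0, 0, 0], -1],
    [[0, 0, 0.06], [0, 0, 0], -1],
    [[0, 0, 0], [0, 0, 0], -1],
  ],
)

```text
time_s: 18.77
eef_pos: [0.4348, -0.0198, 0.192]
tcp_rot: [0.501, 0.866, 0.0, 0.0]
contact_force: [-0.7, 0.3, -1.7]
grip_width: 0.25
grasp_force: 39.3
```

Request:
servo_tool(
  steps=[
    [[0, 0, 0.04], [0, 0, 0], -1],
    [[0, 0, 0.02], [0, 0, 0], -1],
    [[0, 0, 0], [0, 0, 0], -1],
  ],
)

```text
time_s: 19.15
eef_pos: [0.4346, -0.0198, 0.1887]
tcp_rot: [0.501, 0.866, -0.0, -0.0]
contact_force: [-0.6, 0.3, -2.4]
grip_width: 0.242
grasp_force: 39.3
```

Request:
servo_tool(
  steps=[
    [[0, 0, 0.02], [0, 0, 0], -1],
    [[0, 0, 0], [0, 0, 0], -1],
  ],
)

```text
time_s: 19.4
eef_pos: [0.4349, -0.0199, 0.1883]
tcp_rot: [0.501, 0.866, 0.0, 0.0]
contact_force: [-0.3, -0.7, 2.9]
grip_width: 0.244
grasp_force: 39.7
```

Request:
servo_tool(
  steps=[
    [[0, 0, -0.1], [0, 0, 0], -1],
    [[0, 0, -0.3], [0, 0, 0], -1],
    [[0, 0, -0.4], [0, 0, 0], -1],
    [[0, 0, -0.4], [0, 0, 0], -1],
    [[0, 0, -0.3], [0, 0, 0], -1],
    [[0, 0, -0.1], [0, 0, 0], -1],
    [[0, 0, 0], [0, 0, 0], -1],
  ],
)

```text
time_s: 20.27
eef_pos: [0.4347, -0.0198, 0.2677]
tcp_rot: [0.501, 0.866, -0.0, 0.0]
contact_force: [-0.8, 0.2, -0.4]
grip_width: 0.245
grasp_force: 39.3
```

Request:
servo_tool(
  steps=[
    [[0, 0, 0.1], [0, 0, 0], -1],
    [[0, 0, 0.3], [0, 0, 0], -1],
    [[0, 0, 0.4], [0, 0, 0], -1],
    [[0, 0, 0.4], [0, 0, 0], -1],
    [[0, 0, 0.25], [0, 0, 0], -1],
    [[0, 0, 0.1], [0, 0, 0], -1],
    [[0, 0, 0.04], [0, 0, 0], -1],
    [[0, 0, 0], [0, 0, 0], -1],
  ],
)

```text
time_s: 21.28
eef_pos: [0.4349, -0.0199, 0.1888]
tcp_rot: [0.501, 0.866, 0.0, 0.0]
contact_force: [-0.3, -0.9, -0.9]
grip_width: 0.247
grasp_force: 39.3
```

Request:
servo_tool(
  steps=[
    [[0, 0, 0.02], [0, 0, 0], -1],
    [[0, 0, 0], [0, 0, 0], -1],
  ],
)

```text
time_s: 21.52
eef_pos: [0.4351, -0.0199, 0.1883]
tcp_rot: [0.501, 0.866, 0.0, 0.001]
contact_force: [-0.5, 0.8, 5.5]
grip_width: 0.245
grasp_force: 39.8
```

Request:
servo_tool(
  steps=[
    [[0, 0, -0.1], [0, 0, 0], -1],
    [[0, 0, -0.3], [0, 0, 0], -1],
    [[0, 0, -0.4], [0, 0, 0], -1],
    [[0, 0, -0.4], [0, 0, 0], -1],
    [[0, 0, -0.3], [0, 0, 0], -1],
    [[0, 0, -0.1], [0, 0, 0], -1],
    [[0, 0, 0], [0, 0, 0], -1],
  ],
)

```text
time_s: 22.4
eef_pos: [0.4347, -0.0198, 0.2672]
tcp_rot: [0.501, 0.866, -0.0, -0.0]
contact_force: [0.2, -0.7, -0.9]
grip_width: 0.248
grasp_force: 39.3
```

Request:
servo_tool(
  steps=[
    [[0, 0, 0.1], [0, 0, 0], -1],
    [[0, 0, 0.3], [0, 0, 0], -1],
    [[0, 0, 0.4], [0, 0, 0], -1],
    [[0, 0, 0.4], [0, 0, 0], -1],
    [[0, 0, 0.25], [0, 0, 0], -1],
    [[0, 0, 0.1], [0, 0, 0], -1],
    [[0, 0, 0.04], [0, 0, 0], -1],
    [[0, 0, 0], [0, 0, 0], -1],
  ],
)

```text
time_s: 23.4
eef_pos: [0.435, -0.0199, 0.1884]
tcp_rot: [0.501, 0.866, 0.0, 0.001]
contact_force: [-0.3, -0.1, 0.3]
grip_width: 0.245
grasp_force: 39.3
```

Request:
servo_tool(
  steps=[
    [[0, 0, 0.01], [0, 0, 0], -1],
    [[0, 0, 0], [0, 0, 0], -1],
  ],
)

```text
time_s: 23.65
eef_pos: [0.4351, -0.0199, 0.1883]
tcp_rot: [0.501, 0.866, 0.0, 0.001]
contact_force: [-0.2, 0.5, 4.9]
grip_width: 0.245
grasp_force: 39.8
```

Run:
```python
from look import *
st=state();go(st,[.4346,-.0198,.34],30);brush(st)
```

```text
tcp [ 0.4351 -0.0199  0.1883] tilt deg [ 0.11   -0.0235] y dir 29.921341975219118 F [-0.2404  0.5477  4.9068] grip 0.24510077670095623 39.834537506103516 t 23.65
shift units [ 0.0033 -0.0037 -3.0343] world mm [ -0.5317   0.1115 151.7158]
turn z units -0.019664506195219644
scene bristle 684 [ 0.0065 -0.0047] zmin rel 0.002571277700151973
scene handle 73 [-0.0006  0.0003] zmin rel 0.12896298650398055
scene cup 1386 [ 0.4335 -0.0197]
scene holder 1083 [ 0.6695 -0.153 ]
side bristle 793 [-0.0057  0.0103] zmin rel 0.002550057914415916
side handle 107 [-0.0014  0.0014] zmin rel 0.12814606455716168
side cup 1791 [ 0.4328 -0.0181]
side holder 299 [ 0.6677 -0.1475]
```

Request:
servo_tool(
  steps=[
    [[0, 0, -0.1], [0, 0, 0], -1],
    [[0, 0, -0.3], [0, 0, 0], -1],
    [[0, 0, -0.5], [0, 0, 0], -1],
    [[0, 0, -0.6], [0, 0, 0], -1],
    [[0, 0, -0.6], [0, 0, 0], -1],
    [[0, 0, -0.5], [0, 0, 0], -1],
    [[0, 0, -0.3], [0, 0, 0], -1],
    [[0, 0, -0.1], [0, 0, 0], -1],
  ],
)

```text
time_s: 24.75
eef_pos: [0.4348, -0.0199, 0.3382]
tcp_rot: [0.501, 0.866, 0.0, 0.001]
contact_force: [-0.5, 0.3, -2.4]
grip_width: 0.246
grasp_force: 39.3
```

Request:
servo_tool(
  steps=[
    [[-0.2, -0.1, 0], [0, 0, 0], -1],
    [[-0.4, -0.25, 0], [0, 0, 0], -1],
    [[-0.5, -0.3, 0], [0, 0, 0], -1],
    [[-0.5, -0.3, 0], [0, 0, 0], -1],
    [[-0.4, -0.25, 0], [0, 0, 0], -1],
    [[-0.3, -0.2, 0], [0, 0, 0], -1],
    [[-0.1, -0.05, 0], [0, 0, 0], -1],
    [[0, 0, 0], [0, 0, 0], -1],
  ],
)

```text
time_s: 25.75
eef_pos: [0.4317, -0.16, 0.337]
tcp_rot: [0.501, 0.866, 0.0, -0.0]
contact_force: [-0.2, 0.2, -0.2]
grip_width: 0.249
grasp_force: 39.3
```

Run:
```python
from look import *
st=state();go(st,[.668,-.152,.285],30);brush(st)
s=snapshot("wrist");cv2.imwrite("pics/w3.png",s["image"]);v,u=np.nonzero(s["depth"]>0);p=cloud(s,np.c_[u,v],st)
for c,r,z in(((.667,-.151),.036,(.053,.066)),((.433,-.019),.04,(.122,.134))):
    d=p[(np.hypot(p[:,0]-c[0],p[:,1]-c[1])<.055)&(p[:,2]>z[0])&(p[:,2]<z[1]+.004)];print("wrist",len(d),d[:,2].max() if len(d) else 0,circ(d) if len(d)>9 else 0, cv2.minEnclosingCircle((d[:,:2]*1000).astype(np.float32)) if len(d) else 0)
for n in("scene","side"):
    s=snapshot(n);v,u=np.nonzero(s["depth"]>0);p=cloud(s,np.c_[u,v])
    d=p[(np.hypot(p[:,0]-.667,p[:,1]+.151)<.055)&(p[:,2]>.058)&(p[:,2]<.066)];print(n,len(d),cv2.minEnclosingCircle((d[:,:2]*1000).astype(np.float32)))
```

```text
tcp [ 0.4317 -0.16    0.337 ] tilt deg [-0.0216  0.0173] y dir 29.90381841269905 F [-0.1543  0.2154 -0.1659] grip 0.24937723245311275 39.3167906999588 t 25.75
shift units [-2.2181  4.1769  1.039 ] world mm [236.3094   7.9951 -52.0372]
turn z units -0.024045396825236764
scene bristle 735 [-0.0032  0.0022] zmin rel 0.004222078686622638
scene handle 116 [-0.0012  0.0006] zmin rel 0.1284904554702535
scene cup 1440 [ 0.4337 -0.0198]
scene holder 1088 [ 0.6697 -0.153 ]
side bristle 739 [-0.0001 -0.001 ] zmin rel 0.0038388110278920473
side handle 126 [-0.0011  0.0014] zmin rel 0.1283711377469765
side cup 1893 [ 0.4326 -0.0178]
side holder 300 [ 0.6676 -0.1473]
wrist 531 0.06327933621766646 [ 0.6649 -0.1523  0.0317] ((665.2658081054688, -152.57330322265625), 34.235023498535156)
wrist 986 0.13118656381536914 [ 0.4319 -0.0202  0.0345] ((432.1761779785156, -19.55973243713379), 37.19501876831055)
scene 256 ((670.2056274414062, -151.68601989746094), 35.24690628051758)
side 83 ((667.281494140625, -150.4547576904297), 35.67021942138672)
```

View pics/w3.png

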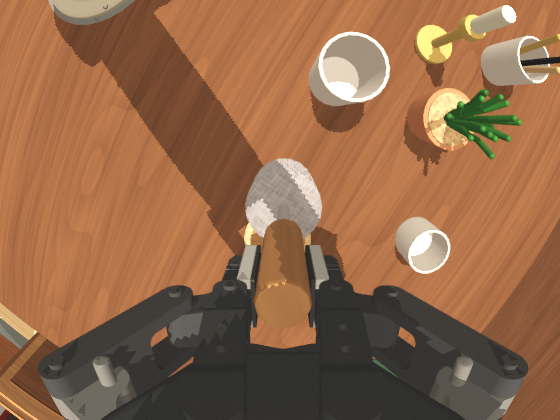

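The wrist view shows the brush head held at (285,195), the open cup standing at (350,72) and the empty holder upright at (422,245).

Request:
servo_tool(
  steps=[
    [[-0.1, 0.2, 0], [0, 0, 0], -1],
    [[-0.25, 0.45, 0], [0, 0, 0], -1],
    [[-0.35, 0.65, 0], [0, 0, 0], -1],
    [[-0.4, 0.75, 0.1], [0, 0, 0], -1],
    [[-0.4, 0.75, 0.2], [0, 0, 0], -1],
    [[-0.35, 0.65, 0.3], [0, 0, 0], -1],
    [[-0.25, 0.5, 0.3], [0, 0, 0], -1],
    [[-0.13, 0.24, 0.1], [0, 0, 0], -1],
  ],
)

```text
time_s: 27.0
eef_pos: [0.6704, -0.1512, 0.2841]
tcp_rot: [0.5, 0.866, -0.0, -0.002]
contact_force: [-0.4, 0.1, -1.4]
grip_width: 0.248
grasp_force: 39.4
```

Request:
servo_tool(
  steps=[
    [[0, 0, 0], [0, 0, 0], -1],
    [[0, 0, 0], [0, 0, 0], -1],
  ],
)

```text
time_s: 27.25
eef_pos: [0.6688, -0.152, 0.2877]
tcp_rot: [0.501, 0.866, -0.0, 0.0]
contact_force: [0.5, 0.6, -0.2]
grip_width: 0.249
grasp_force: 39.4
```

Run:
```python
from look import *
st=state();go(st,[.669,-.152,.192],30);brush(st,"scene")
s=snapshot("scene");cv2.imwrite("pics/s4.png",cv2.resize(s["image"][180:360,180:340],None,fx=3,fy=3))
```

```text
tcp [ 0.6688 -0.152   0.2877] tilt deg [ 0.0265 -0.0158] y dir 29.924924706291637 F [ 0.5209  0.6465 -0.2069] grip 0.2486330514038209 39.40639615058899 t 27.25
shift units [-0.0002  0.0025  1.9131] world mm [  0.1587   0.0273 -95.6526]
turn z units -0.01876882342709152
scene bristle 860 [-0.0021  0.0024] zmin rel 0.004303185549545646
scene handle 136 [-0.0005  0.0008] zmin rel 0.12875356286108175
scene cup 779 [ 0.4332 -0.0193]
scene holder 1084 [ 0.6696 -0.153 ]
pics/scene_2725.png
side bristle 553 [ 0.0008 -0.0012] zmin rel 0.0038099953855132707
side handle 87 [-0.0013  0.0009] zmin rel 0.12866625292682463
side cup 1896 [ 0.4326 -0.0179]
side holder 303 [ 0.6677 -0.1475]
```

View pics/s4.png

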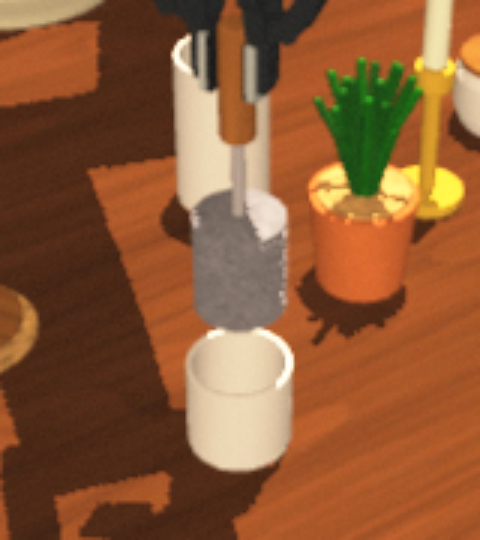

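The crop shows the brush head at (240,260) lined up above the holder at (240,395).

Request:
servo_tool(
  steps=[
    [[0, 0, 0.1], [0, 0, 0], -1],
    [[0, 0, 0.25], [0, 0, 0], -1],
    [[0, 0, 0.4], [0, 0, 0], -1],
    [[0, 0, 0.4], [0, 0, 0], -1],
    [[0, 0, 0.4], [0, 0, 0], -1],
    [[0, 0, 0.25], [0, 0, 0], -1],
    [[0, 0, 0.1], [0, 0, 0], -1],
    [[0, 0, 0], [0, 0, 0], -1],
  ],
)

```text
time_s: 28.4
eef_pos: [0.6689, -0.1522, 0.1924]
tcp_rot: [0.501, 0.866, 0.0, 0.0]
contact_force: [-0.4, -0.4, -0.8]
grip_width: 0.249
grasp_force: 39.4
```

Request:
servo_tool(
  steps=[
    [[0, 0, 0.04], [0, 0, 0], -1],
    [[0, 0, 0.02], [0, 0, 0], -1],
    [[0, 0, 0], [0, 0, 0], -1],
  ],
)

```text
time_s: 28.78
eef_pos: [0.6689, -0.1522, 0.1894]
tcp_rot: [0.501, 0.866, -0.0, 0.0]
contact_force: [-0.6, -0.4, -2.0]
grip_width: 0.253
grasp_force: 39.4
```

Request:
servo_tool(
  steps=[
    [[0, 0, 0.02], [0, 0, 0], -1],
    [[0, 0, 0.01], [0, 0, 0], -1],
    [[0, 0, 0], [0, 0, 0], -1],
  ],
)

```text
time_s: 29.15
eef_pos: [0.669, -0.1522, 0.1884]
tcp_rot: [0.501, 0.866, 0.0, 0.0]
contact_force: [0.0, -0.5, 2.3]
grip_width: 0.247
grasp_force: 39.7
```

Request:
servo_tool(
  steps=[
    [[0, 0, 0], [0, 0, 0], -0.4],
    [[0, 0, 0], [0, 0, 0], -0.3],
    [[0, 0, 0], [0, 0, 0], -0.1],
    [[0, 0, 0], [0, 0, 0], 0.1],
    [[0, 0, 0], [0, 0, 0], 0.3],
    [[0, 0, 0], [0, 0, 0], 0.3],
  ],
)

```text
time_s: 29.9
eef_pos: [0.6689, -0.1521, 0.1878]
tcp_rot: [0.501, 0.866, -0.0, 0.0]
contact_force: [-0.1, 0.1, 0.3]
grip_width: 0.651
grasp_force: 0.0
```

Request:
servo_tool(
  steps=[
    [[0, 0, -0.2], [0, 0, 0], 0.3],
    [[0, 0, -0.5], [0, 0, 0], 0.3],
    [[0, 0, -0.8], [0, 0, 0], 0.3],
    [[0, 0, -0.8], [0, 0, 0], 0.3],
    [[0, 0, -0.4], [0, 0, 0], 0.3],
    [[0, 0, 0], [0, 0, 0], 0.3],
  ],
)

```text
time_s: 30.65
eef_pos: [0.6692, -0.1522, 0.3258]
tcp_rot: [0.501, 0.866, 0.001, 0.002]
contact_force: [-0.8, -0.6, -0.9]
grip_width: 0.647
grasp_force: 0.0
```

Run:
```python
from look import *
st=state();go(st,[.55,-.2,.35])
for n in("scene","side"):
    s=snapshot(n);v,u=np.nonzero(s["depth"]>0);p=cloud(s,np.c_[u,v])
    for lo in(.14,.165,.185):
        d=p[(np.hypot(p[:,0]-.667,p[:,1]+.152)<.04)&(p[:,2]>lo)&(p[:,2]<lo+.025)];print(n,"brush",lo,circ(d,.011),d[:,2].max())
    cv2.imwrite(f"pics/end_{n}.png",s["image"])
brush(st)
```

```text
tcp [ 0.6692 -0.1522  0.3258] tilt deg [ 0.2813 -0.0846] y dir 29.918066038137123 F [-0.788  -0.6323 -0.9224] grip 0.6466459973713705 0.0 t 30.65
shift units [ 0.3594 -2.5411 -0.494 ] world mm [-119.2079  -47.7576   24.1861]
scene brush 0.14 [ 0.6692 -0.1508] 0.16456904617103096
scene brush 0.165 [ 0.6692 -0.1509] 0.1899008216231789
scene brush 0.185 [ 0.6693 -0.1506] 0.20817711582234433
side brush 0.14 [ 0.6689 -0.1509] 0.16495040953100615
side brush 0.165 [ 0.6689 -0.1504] 0.18978114774779664
side brush 0.185 [ 0.669  -0.1501] 0.2072589567233672
scene bristle 411 [-0.0164  0.0119] zmin rel 0.0028990567306818316
scene cup 1274 [ 0.4339 -0.0197]
scene holder 633 [ 0.6679 -0.1517]
side bristle 243 [ 0.0092 -0.0154] zmin rel 0.002907540380318485
side cup 1894 [ 0.4327 -0.0179]
side holder 149 [ 0.668  -0.1509]
```

View pics/end_scene.png

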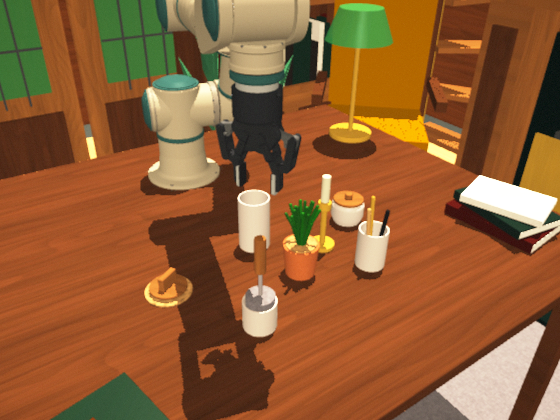

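The final scene view shows the cup open at (254,220). The lid lies knob up on the coaster at (169,287), and the brush stands in its holder at (260,300). The bystanders are unmoved and the gripper is clear, so I'm handing the job in.

```bash
python3 -c "
from plant import *
print(finish_job())"
```

```text
the job is handed in; nothing more can be done
None
```

The job is handed in at about 31 s: the lid is knob up on the coaster, the cup got three strokes to the bottom and stands open, the brush is upright in its holder, and nothing else looks disturbed; the judge's verdict was not shown.

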